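# Fit the cross handle to the mould clamp and swing the clamp bar over the mould

### The job

The casting mould still has to be clamped shut. Pick up the loose cross handle, fit it right way up and fully home on the clamp's square spindle without turning the clamp, and let go of it. Then push one of the handle's arms round anticlockwise (seen from above), not twisting it at the hub and not pushing the clamp bar itself, until the clamp bar comes to its stop over the mould; leave the handle seated and the gourds, tub and scraper where they are.

Things in the scene. Friction and masses are not known exactly. Their poses are not given: they have to be found in the camera images.
- handle: Loose steel cross handle, 0.3-0.65 kg, 196 mm long. Square hub 42 x 42 x 36 mm high with a 23 mm square bore through it along z (sides parallel to x and y, mouth chamfered). Two bars, 16 mm diameter, along +x and -x, axis 24 mm above the underside, end in 26 mm balls centred 85 mm from the hub axis; both arms alike. Origin: centre of the hub's underside on the bore axis; z up; lies right way up.
- seat (a point): On the spindle axis, on top of a round collar (52 mm diameter), 98 mm above the bench: the hub's underside rests here when home (handle origin at this point). A 20 mm square steel stem rises 40 mm from here along +z, sides parallel to this point's x and y, standing 4 mm out of a seated hub. x points along the clamp bar. All four square positions fit, with about 9 degrees of play.
- spindle (a joint): Angle of spindle and clamp bar, rad, growing anticlockwise seen from above. 0: bar a quarter turn clockwise of the mould; starts between 0 and 0.6; 1.571: stop, bar across the middle of the mould. Stays where it is left; about 0.3 N m turns it (some 4 N on an arm near its ball).
- bar_tip (a point): Middle of the tip end of the dark steel clamp bar that the spindle carries below the stem: bar 26 mm wide, tip 135 mm from the spindle axis, top 92 mm above the bench, 6 mm below the seat. This point is 84 mm above the bench; x points outwards along the bar. Turns with the spindle.
- clamp: Fixed mould clamp: base plate 270 x 150 x 10 mm, post of 48 mm diameter that carries the spindle, pale plaster mould in two halves, 120 x 106 mm, top 70 mm above the bench, centred 125 mm from the spindle axis along +x. Origin on the spindle axis at bench height; x towards the mould, z up.
- gourd_a: Orange gourd-shaped prop, 80 mm diameter, 100 mm high, standing; origin at the centre of its underside. Leave alone.
- gourd_b: A second gourd-shaped prop just like the first. Leave alone.
- tub: Closed white plastic tub, 174 mm diameter, 134 mm high; origin at the centre of its underside. Leave alone.
- scraper: Spatula-like scraper 280 mm long with a wooden handle, lying flat on the robot's left. Leave alone.
Not all that is in view belongs to the job. Leave any yellow look-alike of the handle alone.

How it is judged (in metres and radians):
On the way, in this order (a step that is already met when the one before it is completed fails the run):
1. the handle is fully home on the square stem and let go, the clamp not yet swung (spindle below 0.9 rad) (horizontal distance between handle and seat below 0.005 m and z of handle in the frame of seat below 0.004 m and angle between handle's own z axis and vertical below 0.08 rad and contact force between the fingers and handle below 0.2 N and value of joint spindle below 0.9 rad), for 0.2 s.
2. the clamp bar is swung to its stop over the mould, the handle still home (value of joint spindle above 1.46 rad and horizontal distance between handle and seat below 0.006 m and z of handle in the frame of seat below 0.006 m), for 0.2 s.
At the end, for the whole second after the job is handed in: The spindle is beyond 1.46 rad (bar over the mould), the handle sits at rest, right way up on the collar (underside within 4 mm of it, axis within 5 mm, tilt below 0.08 rad), and gourds, tub and scraper are within 30 mm of where they were (value of joint spindle above 1.46 rad and horizontal distance between handle and seat below 0.005 m and z of handle in the frame of seat below 0.004 m and angle between handle's own z axis and vertical below 0.08 rad and linear speed of handle below 0.02 m/s and distance of each of gourd_a, gourd_b, tub, scraper from where it was at the start of the episode below 0.03 m); the robot touches nothing.
It fails at once if the swing past 0.9 rad is made by twisting the handle at its hub (grasp point within 35 mm of the spindle's axis) instead of by an arm (value of joint spindle above 0.9 rad and velocity of joint spindle above 0.1 rad/s and horizontal distance between the grasp point and seat below 0.035 m and contact force between the fingers and handle above 1 N).
It fails at once if the fingers turn the clamp by pushing the clamp bar itself (contact force between the fingers and spindle_c2 above 2 N and velocity of joint spindle above 0.1 rad/s).
It fails at once if a gourd, the tub or the scraper is moved by more than 30 mm (distance of any of gourd_a, gourd_b, tub, scraper from where it was at the start of the episode above 0.03 m).
It also fails if it takes over 66 s, if anything falls off the work surface, if the arm or the gripper's body presses on something with over 40 N, if the wrist force passes 120 N, or if a joint passes its speed limit or range.

### The arm

A 6-joint arm with a two-finger parallel gripper is mounted at the origin on the work surface. World frame = base frame: x ahead of the robot, y to its left, z up, the work surface at z = 0. Lengths are in m, angles in degrees, forces in N, time in s.
With the tool pointing down it reaches from about 0.25 to 0.725 m from the base axis. Payload 9.7 kg.
Tool frame: the origin (TCP) lies at the very end of the fingers, on their centre line; the grasp point (between the pads) lies 19 mm behind it (bot.grip_depth is the distance from the TCP to the grasp point, in m); z points along the fingers, y is the direction in which the jaws open and shut (so a half turn about z gives the same grasp; the last joint's range is limited). The gripper opens to 85 mm and grips with 20 to 120 N. Pads are 22 mm wide; open, the fingers measure 114 mm over their backs; the gripper's body (76 mm by 85 mm) begins 54 mm behind the grasp point. The pads swing forward as they close: fully open they stand 13 mm farther back than shut.
Start: joints at [63.942, 4.979, 10.078, 95.1, 0, 90], TCP at [0.242, 0.494, 0.231] pointing down, gripper open.
Joint ranges: [-179.16, 179.16], [-48.56, 103.87], [-65.8, 70.77], [-126.05, 130.52], [-82.76, 87.17], [-180, 180]. Speed limits (degrees/s): [127.2, 127.2, 147.25, 180, 180, 180].

### API

Orientations are given as [roll, pitch, yaw] about the fixed x, y, z axes, in that order (R = Rz(yaw) Ry(pitch) Rx(roll)).
In Python, from workcell import bot, viewer gives the robot as it stands.
- The arm moves only by the tool arm_command, never from a script. Its argument "motion" is a list of rows, each a list of 3 entries, a list of its own where there are three numbers: the opening, from 0 (shut) to 1 (fully open), then the shift along the tool's x, y, z in units of 60 mm (1.0 is 60 mm), then the turn, a rotation vector about the tool's x, y, z in units of 6 degrees (1.0 is 6 degrees). A call has 1 to 12 rows; each row shifts and turns the commanded pose from where the row before left it, along the tool's axes as they then stand; what a row does not reach is not made up. A row lasts 1/8 s, in which the tool goes at most 62.5 mm and 10.7 degrees, less where a joint would pass 70% of its speed; a pose out of reach is approached as far as the arm can. A call is refused whole if a number of a shift passes 1 or a number of a turn 1, either way. A call with a gripper value outside its range is refused whole. The fingers move at their own pace and stop on an object; "newtons" is the grip in N (left out, the last holds). Time passes only in rows, so rows that do not move let the fingers close. It gives the time, the measured TCP pose, the force and the opening at its end, in the units of the state.
- bot.get_obs(): the state, without advancing time (a new reading comes with each control period).
- viewer.camera(name): name is "side" or "top" or "wrist"; returns the picture (400x640x3 uint8, blue, green, red); there is no depth.
- viewer.calibration(name): a dict with "fx", "fy", "cx", "cy" (pixels), "T" (4x4, takes a point from camera to world coordinates). Camera axes: x right, y down, z forward; pixel columns grow to the right and rows downward; lengths in m; the calibration is good to about 2 mm. A picture is of the moment at which its call begins: read the wrist's pose just before it. calibration takes no time and is no camera call; for the wrist camera it gives the pose at the moment of the call.
- bot.job_done(): hands the job in, once; it reports no verdict.
The state is a dict: "time": time; "q": joint angles; "qd": joint speeds; "joint_efforts": joint torques, N m; "ee_pos": TCP position; "tcp_rot": TCP orientation; "wrist_force": force on the tool from outside, world axes, zero at the start; "torque": the same for the moment, N m; "opening": finger opening in m.
Only numpy, scipy, OpenCV 4.12 (cv2) and the standard library are available. Lean on these libraries where they do the work, as an engineer would, in place of code of your own. Each camera call takes 0.05 s, during which the arm holds its last target.

## Working session

There is one attempt and no reset: what is moved stays moved. The work goes in short steps, Python scripts to look and compute and a tool call to move; the robot and the scene stay as the last step left them, time stands still between calls to the robot, and variables do not carry over. Pictures are saved under pics/ and viewed, and the job is handed in when it is done.

Besides the shell and the picture viewer there is one more tool, called after "Call:" as name(argument=value, ...), one argument or row to a line, values as JSON. arm_command: Moves the arm, as the interface text tells. Its arguments: {"type":"object","properties":{"motion":{"type":"array"},"newtons":{"type":"number"}},"required":["motion"]}

```bash
mkdir -p pics; ls
python3 - <<'E'
from workcell import bot, viewer
import cv2,numpy as np
o=bot.get_obs()
for k in o: print(k,o[k])
print(bot.grip_depth)
for n in ["side","top","wrist"]:
    c=viewer.calibration(n); print(n,c)
    cv2.imwrite(f"pics/{n}0.png",viewer.camera(n))
E
```

```text
pics
time 0.0
q [ 6.39457429e+01  5.00906195e+00  1.00343996e+01  9.50976351e+01
 -2.38466012e-03  8.99978894e+01]
qd [ 0.07042603 -0.00119269  0.0353041   0.01420297 -0.00047744 -0.01989589]
joint_efforts [ 3.91399866e-03 -5.20391071e+01  4.64793599e+01  1.67083705e-02
  2.33581732e-04  6.83754067e-07]
ee_pos [0.24148711 0.49390727 0.23060212]
tcp_rot [-1.79927702e+02  2.38199506e-03  1.53947856e+02]
wrist_force [-0.25760349  0.16866713  0.12387421]
torque [-0.0474375  -0.02940908  0.01501165]
opening 0.08523055349055829
0.0187
side {'fx': 453.79116136054887, 'fy': 453.79116136054887, 'cx': 309.3390297741875, 'cy': 202.2481700855262, 'T': array([[ 0.85140461, -0.39851599,  0.3410208 ,  0.01390537],
       [-0.52411549, -0.6212056 ,  0.5825861 , -0.78979863],
       [-0.02032585, -0.67475078, -0.73776572,  1.10692416],
       [ 0.        ,  0.        ,  0.        ,  1.        ]])}
top {'fx': 492.6434079476575, 'fy': 492.6434079476575, 'cx': 320.09865126873126, 'cy': 200.26482182773967, 'T': array([[ 2.52415621e-02, -9.81509564e-01,  1.89741506e-01,
         1.43452289e-01],
       [-9.99681381e-01, -2.47804497e-02,  4.80269881e-03,
        -1.78471274e-02],
       [-1.20149918e-05, -1.89802278e-01, -9.81822334e-01,
         1.79225751e+00],
       [ 0.00000000e+00,  0.00000000e+00,  0.00000000e+00,
         1.00000000e+00]])}
wrist {'fx': 312.07610432593674, 'fy': 312.07610432593674, 'cx': 319.5282152920636, 'cy': 197.68726882628602, 'T': array([[ 0.43746764,  0.84993642,  0.29364969,  0.16510412],
       [ 0.89923266, -0.4128895 , -0.14457827,  0.53004634],
       [-0.00163746,  0.3273077 , -0.94491639,  0.37268009],
       [ 0.        ,  0.        ,  0.        ,  1.        ]])}
```

View pics/side0.png

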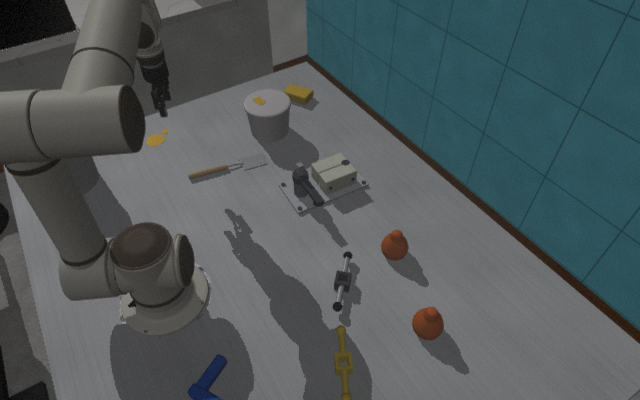

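View pics/top0.png

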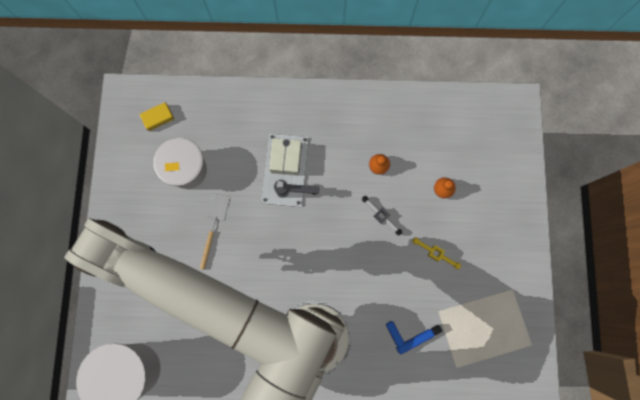

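View pics/wrist0.png

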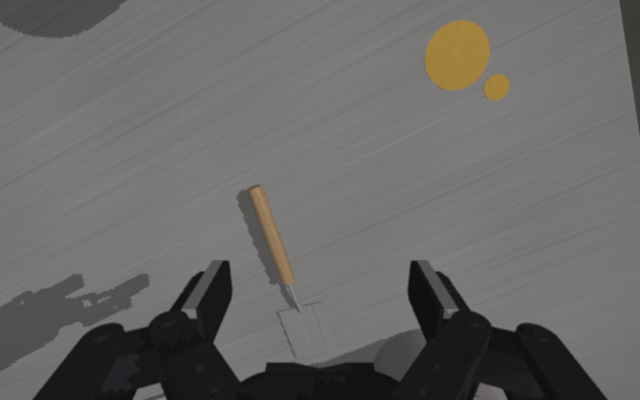

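The side view shows the handle hub near (343,280) with balls at (348,256) and (337,306), and the spindle near (300,172). In the top view the handle balls are at (365,199) and (399,232), the spindle is at (282,187), and the bar points right towards (316,190). The yellow look-alike is at (437,253).

```bash
cat > h.py <<'E'
import numpy as np,cv2
from workcell import bot,viewer
def ray(c,uv):
    d=c["T"][:3,:3]@np.array([(uv[0]-c["cx"])/c["fx"],(uv[1]-c["cy"])/c["fy"],1.]); return c["T"][:3,3],d/np.linalg.norm(d)
def plane(c,uv,z):
    o,d=ray(c,uv); return o+d*(z-o[2])/d[2]
def tri(obs):
    A=np.zeros((3,3));b=np.zeros(3)
    for c,uv in obs:
        o,d=ray(c,uv);P=np.eye(3)-np.outer(d,d);A+=P;b+=P@o
    x=np.linalg.solve(A,b)
    return x,[np.linalg.norm((np.eye(3)-np.outer(ray(c,u)[1],ray(c,u)[1]))@(x-ray(c,u)[0])) for c,u in obs]
def proj(c,p):
    q=np.linalg.inv(c["T"])@np.append(p,1); return np.array([c["fx"]*q[0]/q[2]+c["cx"],c["fy"]*q[1]/q[2]+c["cy"]])
E
python3 - <<'E'
from h import *
a=cv2.imread("pics/side0.png");b=cv2.imread("pics/top0.png")
def crop(im,x,y,w,h,s,n): cv2.imwrite(n,cv2.resize(np.clip(im[y:y+h,x:x+w]*1.6,0,255).astype('uint8'),None,fx=s,fy=s,interpolation=cv2.INTER_CUBIC))
crop(a,270,140,110,180,3.3,"pics/s1.png")
crop(b,255,125,160,120,5,"pics/t1.png")
S=viewer.calibration("side");T=viewer.calibration("top")
print(tri([(S,(348,256)),(T,(365,199))]),tri([(S,(337,306)),(T,(399,232))]),tri([(S,(300,168)),(T,(281,186))]))
E
```

```text
(array([ 0.49671617, -0.17431209,  0.0217398 ]), [np.float64(0.0023408809967030513), np.float64(0.0023408809967031576)]) (array([ 0.37642092, -0.29659845,  0.02950244]), [np.float64(0.0015170939314151375), np.float64(0.0015170939314150416)]) (array([0.51577577, 0.12593841, 0.12573801]), [np.float64(0.0034634825023294475), np.float64(0.003463482502329389)])
```

View pics/s1.png

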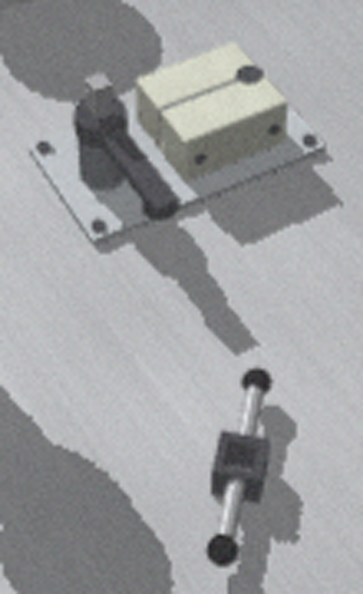

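View pics/t1.png

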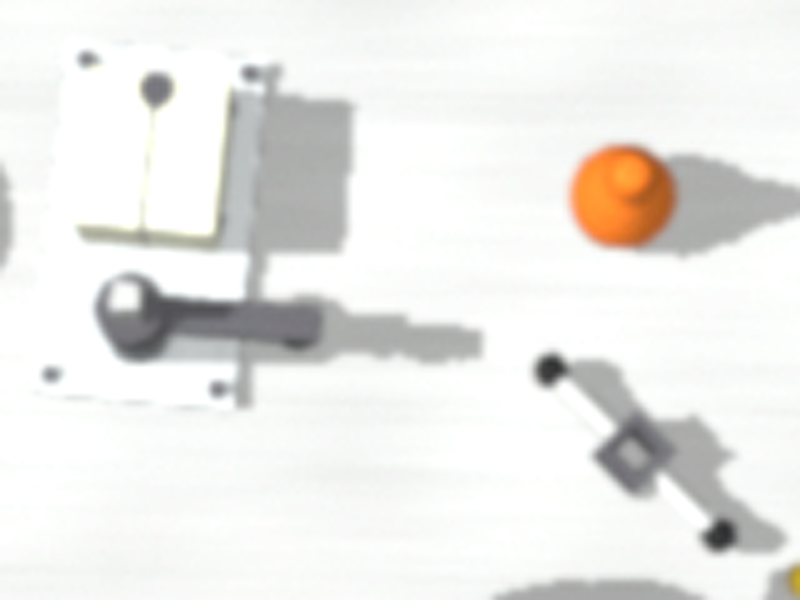

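```bash
cat >> h.py <<'E'
from scipy.spatial.transform import Rotation as Ro
def plan(target,yaw,n,start=None):
    """straight line, n rows, yaw spread; prints rows (shift units, turn units)"""
    o=bot.get_obs(); p=np.array(o["ee_pos"]);e=np.array(o["tcp_rot"])
    if start is not None: p,e=np.array(start[0]),np.array(start[1])
    R0=Ro.from_euler("xyz",e,degrees=True)
    R1=Ro.from_euler("xyz",[180,0,yaw],degrees=True)
    rv=(R0.inv()*R1).as_rotvec(degrees=True)
    d=np.array(target)-p
    R=R0
    for i in range(n):
        s=R.inv().apply(d/n)/0.06
        print([np.round(s,3).tolist(),np.round(rv/n/6,3).tolist()])
        R=R*Ro.from_rotvec(rv/n,degrees=True)
E
python3 - <<'E'
from h import *
plan([0.516,0.126,0.30],90,11)
E
```

```text
[[-0.618, -0.318, -0.105], [-0.001, 0.001, 0.969]]
[[-0.648, -0.254, -0.105], [-0.001, 0.001, 0.969]]
[[-0.67, -0.187, -0.105], [-0.001, 0.001, 0.969]]
[[-0.685, -0.118, -0.105], [-0.001, 0.001, 0.969]]
[[-0.694, -0.048, -0.105], [-0.001, 0.001, 0.969]]
[[-0.695, 0.022, -0.105], [-0.001, 0.001, 0.969]]
[[-0.689, 0.093, -0.105], [-0.001, 0.001, 0.969]]
[[-0.676, 0.162, -0.105], [-0.001, 0.001, 0.969]]
[[-0.656, 0.23, -0.105], [-0.001, 0.001, 0.969]]
[[-0.63, 0.295, -0.105], [-0.001, 0.001, 0.969]]
[[-0.597, 0.357, -0.105], [-0.001, 0.001, 0.969]]
```

Call:
arm_command(
  motion=[
    [1,[-0.62,-0.32,-0.1],[0,0,0.97]],
    [1,[-0.65,-0.25,-0.1],[0,0,0.97]],
    [1,[-0.67,-0.19,-0.1],[0,0,0.97]],
    [1,[-0.69,-0.12,-0.1],[0,0,0.97]],
    [1,[-0.69,-0.05,-0.1],[0,0,0.97]],
    [1,[-0.7,0.02,-0.1],[0,0,0.97]],
    [1,[-0.69,0.09,-0.1],[0,0,0.97]],
    [1,[-0.68,0.16,-0.1],[0,0,0.97]],
    [1,[-0.66,0.23,-0.1],[0,0,0.97]],
    [1,[-0.63,0.3,-0.1],[0,0,0.97]],
    [1,[-0.6,0.36,-0.1],[0,0,0.97]],
    [1,[0,0,0],[0,0,0]],
  ],
)

```text
time: 1.65
ee_pos: [0.5176, 0.1227, 0.2969]
tcp_rot: [-180.0, 0.0, 89.7]
wrist_force: [0.1, -0.2, 0.3]
opening: 0.0857
```

Run:
```python
from h import *
o=bot.get_obs(); print(o["ee_pos"],o["tcp_rot"],o["q"])
im=viewer.camera("wrist");cv2.imwrite("pics/w1.png",im)
import pickle;pickle.dump(viewer.calibration("wrist"),open("w1.pkl","wb"))
cv2.imwrite("pics/w1b.png",np.clip(im*1.5,0,255).astype('uint8'))
```

```text
[0.51759173 0.12267664 0.29688199] [-1.79972363e+02  2.41539261e-02  8.96783657e+01] [ 1.33429494e+01  4.56715792e+00  1.70536821e+01  1.02519085e+02
 -1.69414296e-02  1.03664594e+02]
```

View pics/w1b.png

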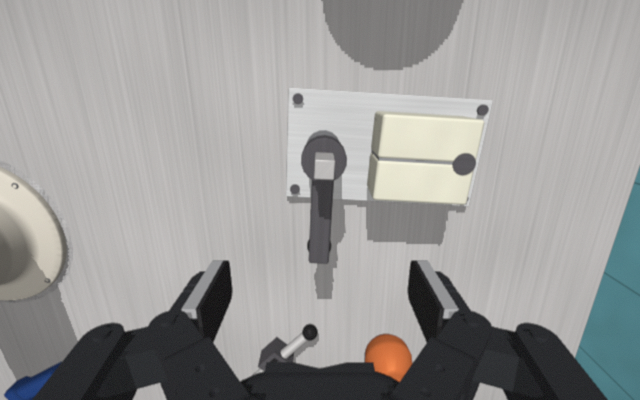

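The wrist view shows the stem top at about (324,166), the collar around (323,157), and the bar running down to (318,262). The mould is to the right (world +x).

Run:
```python
from h import *
im=cv2.imread("pics/w1.png")
cv2.imwrite("pics/w1z.png",np.clip(cv2.resize(im[125:275,280:380],None,fx=4,fy=4,interpolation=cv2.INTER_CUBIC)*1.3,0,255).astype('uint8'))
im=cv2.imread("pics/w1.png")
print(im[158:180:2,312:338:2].max(2))
```

```text
[[ 60  69 105 104 103 103 103 104 104 102 104  75  60]
 [ 60  74 138 142 140 140 136 133 128 122 120  95  61]
 [ 60  77 127 127 128 129 129 129 128 128 128 104  59]
 [ 59  79 124 126 127 126 127 125 126 125 128  98  58]
 [ 59  80 125 127 126 127 126 125 126 127 129  91  60]
 [ 59  83 126 125 127 126 125 127 126 129 127  84  60]
 [ 60  83 125 127 126 124 126 125 128 126 127  78  59]
 [ 59  90 125 126 124 124 125 127 127 127 125  73  60]
 [ 59  97 126 125 125 125 126 126 126 125 123  69  59]
 [ 58 102 126 125 125 126 126 125 126 125 123  64  58]
 [ 57  84 104 106 110 114 115 116 118 118 115  60  61]]
```

View pics/w1z.png

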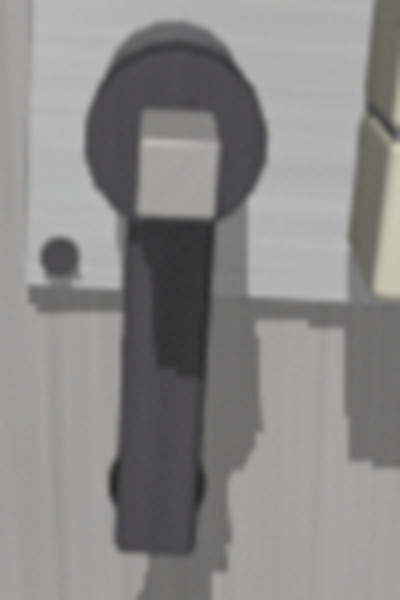

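Run:
```python
from h import *
import pickle
c=pickle.load(open("w1.pkl","rb"))
f=lambda x,y:(280+x/4-.4,125+y/4-.4)
cor=[plane(c,f(*p),0.138) for p in [(138,141),(219,141),(214,217),(134,216)]]
print(np.array(cor),np.mean(cor,0))
for a,b in [(0,1),(3,2),(0,3),(1,2)]:
    d=cor[b]-cor[a];print(np.hypot(*d[:2]),np.degrees(np.arctan2(d[1],d[0])))
for p,q in [((130,220),(116,545)),((214,220),(195,545))]:
    d=plane(c,f(*q),0.092)-plane(c,f(*p),0.092);print("bar",np.degrees(np.arctan2(d[1],d[0])))
# collar ellipse: extents
print("collar",plane(c,f(86,136),.098),plane(c,f(268,136),.098))
print("tip",plane(c,f(117,550),.092),plane(c,f(195,552),.092))
# base plate
im=cv2.imread("pics/w1.png");
T=viewer.calibration("top")
print("top proj of centre",proj(T,[*np.mean(cor,0)[:2],.138]))
S=viewer.calibration("side")
print("side proj of centre",proj(S,[*np.mean(cor,0)[:2],.138]))
b=cv2.imread("pics/top0.png")
t=cv2.imread("pics/side0.png")
cv2.imwrite("pics/z2.png",np.hstack([cv2.resize(b[165:215,265:325],None,fx=6,fy=6,interpolation=cv2.INTER_CUBIC),cv2.resize(t[155:205,280:340],None,fx=6,fy=6,interpolation=cv2.INTER_CUBIC)]))
plan([0.4366,-0.2355,0.22],45.5,8)
```

```text
[[0.51088961 0.14193417 0.138     ]
 [0.53071956 0.14191966 0.138     ]
 [0.52974928 0.12262847 0.138     ]
 [0.50976013 0.12289984 0.138     ]] [0.52027964 0.13234553 0.138     ]
0.019829953930829525 -0.04193948387441729
0.019990989908109234 -0.7778048479323012
0.019067807493208272 -93.39590125569376
0.019315570544792448 -92.8793582370114
bar -92.88816824558656
bar -92.47269625298972
collar [0.49570382 0.13466932 0.098     ] [0.54611694 0.13463204 0.098     ]
tip [5.02427459e-01 2.87860928e-04 9.20000000e-02] [ 5.27150228e-01 -4.36416456e-04  9.20000000e-02]
top proj of centre [279.26403326 182.9568554 ]
side proj of centre [298.99191982 163.7545435 ]
[[-0.749, -0.165, 0.16], [-0.001, 0.0, 0.923]]
[[-0.761, -0.092, 0.16], [-0.001, 0.0, 0.923]]
[[-0.767, -0.018, 0.16], [-0.001, 0.0, 0.923]]
[[-0.765, 0.056, 0.16], [-0.001, 0.0, 0.923]]
[[-0.756, 0.13, 0.16], [-0.001, 0.0, 0.923]]
[[-0.74, 0.202, 0.16], [-0.001, 0.0, 0.923]]
[[-0.717, 0.273, 0.16], [-0.001, 0.0, 0.923]]
[[-0.687, 0.341, 0.16], [-0.001, 0.0, 0.923]]
```

View pics/z2.png

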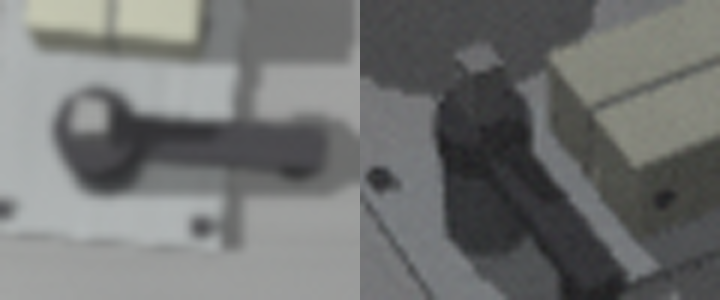

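Call:
arm_command(
  motion=[
    [1,[-0.75,-0.17,0.15],[0,0,0.92]],
    [1,[-0.76,-0.09,0.15],[0,0,0.92]],
    [1,[-0.77,-0.02,0.15],[0,0,0.92]],
    [1,[-0.77,0.06,0.15],[0,0,0.92]],
    [1,[-0.76,0.13,0.15],[0,0,0.92]],
    [1,[-0.74,0.2,0.15],[0,0,0.92]],
    [1,[-0.72,0.27,0.15],[0,0,0.92]],
    [1,[-0.69,0.34,0.15],[0,0,0.92]],
    [1,[0,0,0],[0,0,0]],
  ],
)

```text
time: 2.82
ee_pos: [0.4354, -0.2368, 0.2242]
tcp_rot: [-179.9, 0.0, 45.6]
wrist_force: [-0.2, 1.1, -0.7]
opening: 0.0853
```

Run:
```python
from h import *
o=bot.get_obs(); print(o["ee_pos"],o["tcp_rot"])
im=viewer.camera("wrist");cv2.imwrite("pics/w2.png",im)
import pickle;pickle.dump(viewer.calibration("wrist"),open("w2.pkl","wb"))
cv2.imwrite("pics/w2b.png",np.clip(im*1.5,0,255).astype('uint8'))
c=pickle.load(open("w1.pkl","rb"));S=viewer.calibration("side");T=viewer.calibration("top")
print(tri([(c,(324,168.6)),(S,(300,163.8)),(T,(280.1,183.4))]))
```

```text
[ 0.43541907 -0.23680638  0.22416504] [-1.79904826e+02  3.28604124e-02  4.56168728e+01]
(array([0.52097957, 0.13105061, 0.13660316]), [np.float64(0.0017289240547470653), np.float64(0.0023012388248493942), np.float64(0.002351825766441097)])
```

View pics/w2b.png

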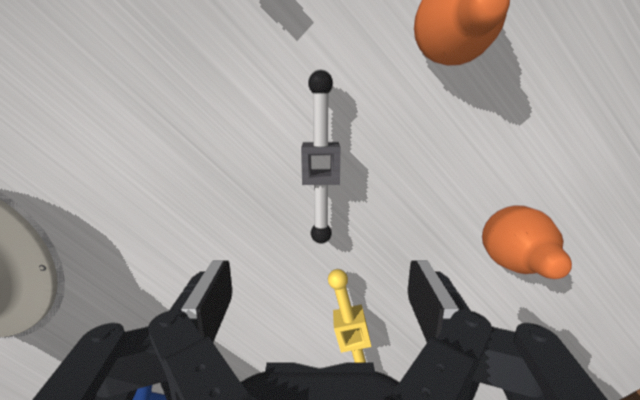

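The handle is nearly aligned with the tool x axis, with balls at (320,82) and (321,234) and the hub at (321,163).

Run:
```python
from h import *
import pickle
c=pickle.load(open("w2.pkl","rb"));im=cv2.imread("pics/w2.png")
m=(im.max(2)<35).astype('uint8');m[255:]=0;m[:, :290]=0;m[:,350:]=0
n,l,s,ce=cv2.connectedComponentsWithStats(m)
print([(s[i].tolist(),ce[i]) for i in range(1,n) if s[i,4]>60])
b=[ce[i] for i in range(1,n) if s[i,4]>150]
P=[plane(c,u,0.024) for u in b];print(P,(P[0]+P[1])/2,np.linalg.norm(P[0]-P[1]))
d=P[0]-P[1];print(np.degrees(np.arctan2(d[1],d[0])))
cv2.imwrite("pics/w2z.png",np.clip(cv2.resize(im[135:195,290:350],None,fx=8,fy=8,interpolation=cv2.INTER_CUBIC)*1.5,0,255).astype('uint8'))
S=viewer.calibration("side");T=viewer.calibration("top")
for x,s_,t_ in zip(b,[(347.6,255.7),(337.3,306.3)],[(365.1,198.7),(398.8,231.8)]):
    print(tri([(c,x),(S,s_),(T,t_)]))
```

```text
[([309, 71, 23, 22, 387], array([320.54780362,  82.08010336])), ([312, 227, 19, 16, 211], array([321.16587678, 234.49763033]))]
[array([ 0.49977374, -0.17179212,  0.024     ]), array([ 0.3796976 , -0.29686642,  0.024     ])] [ 0.43973567 -0.23432927  0.024     ] 0.17338356480359182
46.167991540563044
(array([ 0.49826058, -0.17286261,  0.02062386]), [np.float64(0.0019195918866270066), np.float64(0.0008624726783409579), np.float64(0.0026189958513403626)])
(array([ 0.3786023 , -0.29635107,  0.02432743]), [np.float64(0.0012475608426632144), np.float64(0.0012421601401019612), np.float64(0.0022284580521306184)])
```

View pics/w2z.png

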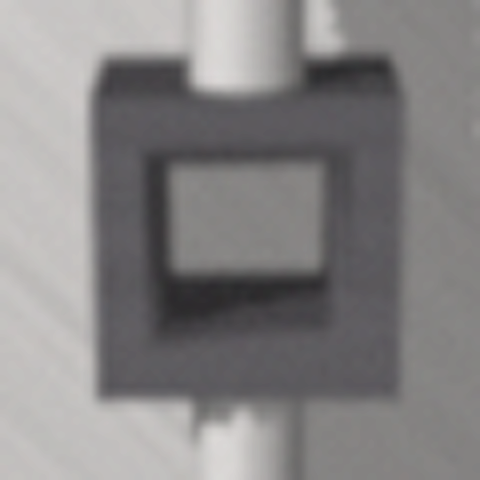

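Run:
```python
from h import *
import pickle
c=pickle.load(open("w2.pkl","rb"))
f=lambda p:(290+p[0]/8-.45,135+p[1]/8-.45)
C=[plane(c,f(p),.036) for p in [(95,93),(402,92),(402,400),(97,400)]]
print(np.array(C),np.mean(C,0),[np.linalg.norm(C[i]-C[i-1]) for i in range(4)])
d=C[0]-C[3]; print(np.degrees(np.arctan2(d[1],d[0])))
o=bot.get_obs();print(o['ee_pos'],o['tcp_rot'])
plan([0.4395,-0.2345,0.007],46.0,8)
```

```text
[[ 0.44064158 -0.20365516  0.036     ]
 [ 0.4699693  -0.23191352  0.036     ]
 [ 0.44093292 -0.26314071  0.036     ]
 [ 0.41065382 -0.23378854  0.036     ]] [ 0.4405494  -0.23312448  0.036     ] [np.float64(0.04251218800063334), np.float64(0.04072652218064499), np.float64(0.04264092269581067), np.float64(0.042170768729757065)]
45.1387658886917
[ 0.4358942  -0.23569567  0.22477446] [-1.79933437e+02  7.71265749e-04  4.57417106e+01]
[[0.007, 0.004, 0.454], [-0.001, 0.0, -0.005]]
[[0.007, 0.004, 0.454], [-0.001, 0.0, -0.005]]
[[0.007, 0.004, 0.454], [-0.001, 0.0, -0.005]]
[[0.007, 0.004, 0.454], [-0.001, 0.0, -0.005]]
[[0.007, 0.004, 0.454], [-0.001, 0.0, -0.005]]
[[0.007, 0.004, 0.454], [-0.001, 0.0, -0.005]]
[[0.007, 0.004, 0.454], [-0.001, 0.0, -0.005]]
[[0.007, 0.004, 0.454], [-0.001, 0.0, -0.005]]
```

Call:
arm_command(
  motion=[
    [1,[0.02,0.01,0.5],[0,0,0]],
    [1,[0.02,0.01,0.5],[0,0,0]],
    [1,[0.02,0.01,0.5],[0,0,0]],
    [1,[0.01,0,0.5],[0,0,0]],
    [1,[0,0,0.5],[0,0,0]],
    [1,[0,0,0.5],[0,0,0]],
    [1,[0,0,0.5],[0,0,0]],
    [1,[0,0,0.17],[0,0,0]],
    [1,[0,0,0],[0,0,0]],
  ],
)

```text
time: 4.0
ee_pos: [0.4408, -0.2331, 0.0053]
tcp_rot: [-180.0, -0.0, 45.9]
wrist_force: [0.4, -0.0, -0.3]
opening: 0.0852
```

Run:
```python
from h import *
o=bot.get_obs(); print(o["ee_pos"],o["tcp_rot"])
im=viewer.camera("wrist");cv2.imwrite("pics/w3.png",im)
cv2.imwrite("pics/w3b.png",np.clip(im*1.5,0,255).astype('uint8'))
```

```text
[ 0.44079837 -0.23307388  0.00527122] [-1.79973206e+02 -1.70352007e-03  4.58663810e+01]
```

View pics/w3b.png

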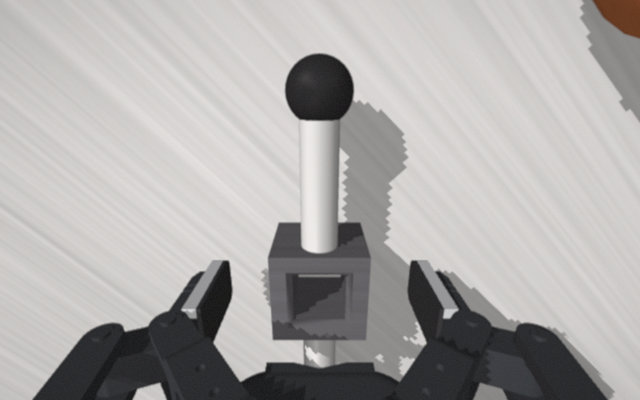

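The hub is centred between the pads (top face about (270–370, 255–340)), so I close on it.

Call:
arm_command(
  motion=[
    [0.3,[0,0,0],[0,0,0]],
    [0.3,[0,0,0],[0,0,0]],
    [0.3,[0,0,0],[0,0,0]],
    [0.3,[0,0,0],[0,0,0]],
    [0.3,[0,0,0],[0,0,0]],
    [0.3,[0,0,0],[0,0,0]],
  ],
  newtons=60,
)

```text
time: 4.8
ee_pos: [0.441, -0.2342, 0.0059]
tcp_rot: [179.9, -0.0, 45.8]
wrist_force: [-0.9, 1.2, 5.4]
opening: 0.0411
```

Run:
```python
from h import *
o=bot.get_obs(); print(o["ee_pos"],o["tcp_rot"],o["opening"],o["wrist_force"])
im=viewer.camera("wrist");cv2.imwrite("pics/w4.png",im)
cv2.imwrite("pics/w4b.png",np.clip(im*1.5,0,255).astype('uint8'))
c=viewer.calibration("wrist")
import pickle;pickle.dump((c,o),open("w4.pkl","wb"))
```

```text
[ 0.44096065 -0.23420745  0.00593651] [ 1.79941266e+02 -2.56757714e-02  4.57581250e+01] 0.04109024737322649 [-0.87543183  1.24126402  5.38457859]
```

View pics/w4b.png

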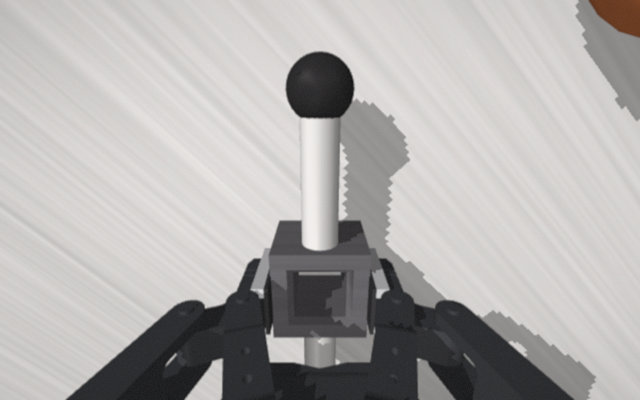

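Run:
```python
from h import *
import pickle
c,o=pickle.load(open("w4.pkl","rb"));im=cv2.imread("pics/w4.png")
m=(im.max(2)<35).astype('uint8');m[130:]=0;m[:,380:]=0;m[:,:260]=0
n,l,s,ce=cv2.connectedComponentsWithStats(m);i=1+np.argmax(s[1:,4]);print(s[i],ce[i])
p=np.array(o["ee_pos"])
R=Ro.from_euler("xyz",o["tcp_rot"],degrees=True)
b=plane(c,s[i,:2]+s[i,2:4]/2-.5,.024);print("ball in tool",R.inv().apply(b-p))
for u in [(320,255.5),(320,337.5),(271,296),(370,296)]:
    print(R.inv().apply(plane(c,u,.036)-p))
cv2.imwrite("pics/w4z.png",np.clip(cv2.resize(im[210:350,250:390],None,fx=4,fy=4,interpolation=cv2.INTER_CUBIC)*1.8,0,255).astype('uint8'))
```

```text
[ 287   53   66   65 3196] [320.69336671  87.06257822]
ball in tool [ 0.08500255  0.00051285 -0.01802488]
[ 0.01972637  0.00085076 -0.03005379]
[-0.02203364  0.00095367 -0.0300724 ]
[ 0.00013676 -0.02000874 -0.03008396]
[ 0.0002067   0.0222367  -0.03004062]
```

View pics/w4z.png

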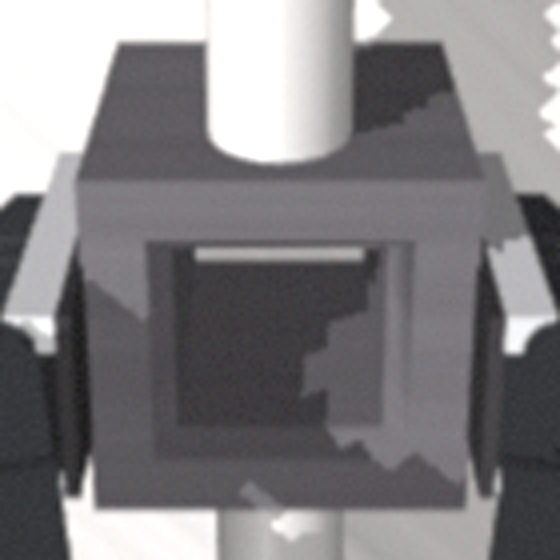

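Call:
arm_command(
  motion=[
    [0.3,[0,0,-0.3],[0,0,0]],
    [0.3,[0,0,-0.5],[0,0,0]],
    [0.3,[0,0,-0.6],[0,0,0]],
    [0.3,[0,0,-0.6],[0,0,0]],
    [0.3,[0,0,-0.6],[0,0,0]],
    [0.3,[0,0,-0.5],[0,0,0]],
    [0.3,[0,0,0],[0,0,0]],
  ],
)

```text
time: 5.72
ee_pos: [0.4413, -0.2345, 0.1937]
tcp_rot: [179.8, -0.1, 45.8]
wrist_force: [0.6, -0.5, -5.2]
opening: 0.0413
```

Run:
```python
from h import *
o=bot.get_obs(); print(o["ee_pos"],o["tcp_rot"],o["opening"],o["wrist_force"])
plan([0.5205,0.1323,0.19],87.3,10)
```

```text
[ 0.44134068 -0.23446279  0.19365664] [ 1.79781946e+02 -6.27096755e-02  4.57542009e+01] 0.04126974472665549 [ 0.57039827 -0.54175105 -5.22343274]
[[0.53, -0.332, 0.005], [0.004, 0.0, -0.692]]
[[0.553, -0.293, 0.006], [0.004, 0.0, -0.692]]
[[0.572, -0.252, 0.006], [0.004, 0.0, -0.692]]
[[0.589, -0.21, 0.006], [0.004, 0.0, -0.692]]
[[0.603, -0.167, 0.006], [0.004, 0.0, -0.692]]
[[0.613, -0.122, 0.006], [0.004, 0.0, -0.692]]
[[0.62, -0.078, 0.006], [0.004, 0.0, -0.692]]
[[0.624, -0.033, 0.006], [0.004, 0.0, -0.692]]
[[0.625, 0.013, 0.006], [0.004, 0.0, -0.692]]
[[0.623, 0.058, 0.006], [0.004, 0.0, -0.692]]
```

Call:
arm_command(
  motion=[
    [0.3,[0.53,-0.33,0],[0,0,-0.69]],
    [0.3,[0.55,-0.29,0],[0,0,-0.69]],
    [0.3,[0.57,-0.25,0],[0,0,-0.69]],
    [0.3,[0.59,-0.21,0],[0,0,-0.69]],
    [0.3,[0.6,-0.17,0],[0,0,-0.69]],
    [0.3,[0.61,-0.12,0],[0,0,-0.69]],
    [0.3,[0.62,-0.08,0],[0,0,-0.69]],
    [0.3,[0.62,-0.03,0],[0,0,-0.69]],
    [0.3,[0.63,0.01,0],[0,0,-0.69]],
    [0.3,[0.62,0.06,0],[0,0,-0.7]],
    [0.3,[0,0,0],[0,0,0]],
    [0.3,[0,0,0],[0,0,0]],
  ],
)

```text
time: 7.22
ee_pos: [0.5194, 0.1316, 0.1898]
tcp_rot: [-179.9, 0.1, 87.2]
wrist_force: [-0.3, -0.9, -4.4]
opening: 0.0409
```

Run:
```python
from h import *
o=bot.get_obs(); print(o["ee_pos"],o["tcp_rot"],o["opening"],o["wrist_force"])
im=viewer.camera("wrist");c=viewer.calibration("wrist");cv2.imwrite("pics/w5.png",im)
import pickle;pickle.dump((c,o),open("w5.pkl","wb"))
a=cv2.resize(im[170:370,230:410],None,fx=3,fy=3,interpolation=cv2.INTER_CUBIC)
s=cv2.resize(viewer.camera("side")[130:210,270:350],None,fx=3,fy=3,interpolation=cv2.INTER_CUBIC)
a[:240,-0:]=a[:240]; 
k=np.zeros((600,800,3),'uint8');k[:,:540]=a;k[:240,550:790]=s
cv2.imwrite("pics/w5b.png",np.clip(k*1.6,0,255).astype('uint8'))
```

```text
[0.51941884 0.13158001 0.18978225] [-1.79884190e+02  5.02072469e-02  8.72169693e+01] 0.0409277210200648 [-0.33570437 -0.86116058 -4.37868639]
```

View pics/w5b.png

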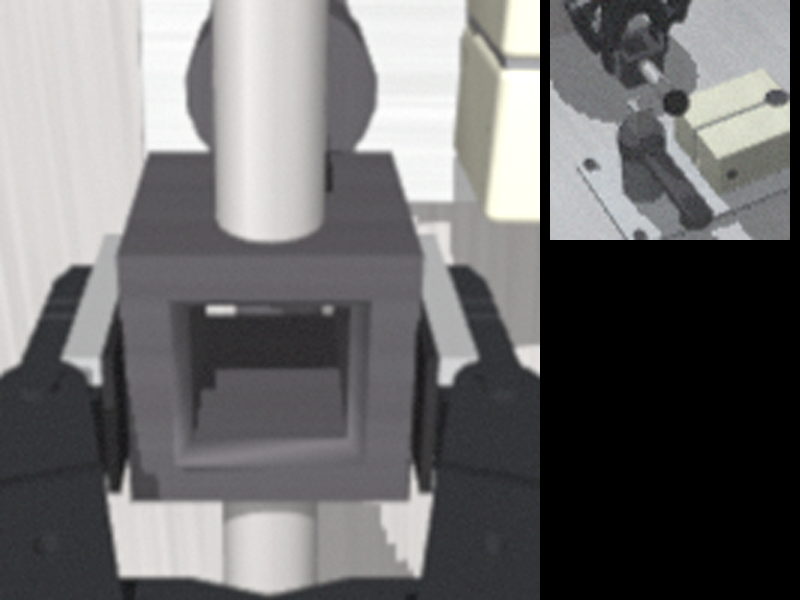

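Run:
```python
from h import *
import pickle
c,o=pickle.load(open("w5.pkl","rb"));im=cv2.imread("pics/w5.png")
g=im.max(2)
for v in (190,194,197,200): print(v,g[v,286:300].tolist(),g[v,348:362].tolist())
p=np.array(o["ee_pos"]);R=Ro.from_euler("xyz",o["tcp_rot"],degrees=True)
for l,r,v in [(292.3,355.7,196.7)]:
    print("collar",(plane(c,(l,v),.098)+plane(c,(r,v),.098))/2, plane(c,(r,v),.098)-plane(c,(l,v),.098))
f=lambda x,y:(230+x/3-.3,170+y/3-.3)
z=p[2]+.030
C=[plane(c,f(*q),z) for q in [(120,256),(419,255),(410,500),(131,500)]]
print("hub",np.mean(C,0),p, "tool",R.inv().apply(np.mean(C,0)-p))
```

```text
190 [155, 155, 156, 156, 156, 156, 144, 95, 67, 68, 68, 68, 68, 67] [67, 67, 66, 66, 64, 88, 137, 154, 155, 154, 153, 154, 154, 155]
194 [154, 154, 155, 155, 155, 141, 94, 69, 70, 69, 69, 67, 67, 67] [67, 66, 67, 67, 65, 62, 73, 115, 145, 152, 151, 151, 151, 150]
197 [154, 154, 155, 154, 150, 126, 83, 69, 69, 68, 69, 68, 66, 68] [68, 66, 66, 65, 65, 65, 66, 93, 138, 150, 148, 148, 148, 148]
200 [153, 154, 154, 154, 154, 139, 91, 67, 68, 69, 68, 67, 66, 68] [67, 66, 66, 67, 65, 65, 70, 99, 140, 149, 148, 149, 148, 149]
collar [0.52270533 0.13396703 0.098     ] [ 0.05025843 -0.00233525  0.        ]
hub [0.51933631 0.13023966 0.21978225] [0.51941884 0.13158001 0.18978225] tool [-1.36906070e-03 -7.79861486e-05 -2.99987155e-02]
```

Call:
arm_command(
  motion=[
    [0.3,[-0.4,-0.4,0],[0,0,0]],
    [0.3,[-0.4,-0.4,0],[0,0,0]],
    [0.3,[0,0,0],[0,0,0]],
    [0.3,[0,0,0],[0,0,0]],
  ],
)

```text
time: 7.82
ee_pos: [0.47, 0.0858, 0.1913]
tcp_rot: [179.9, -0.0, 87.1]
wrist_force: [0.5, -0.5, -4.0]
opening: 0.0411
```

Run:
```python
from h import *
L=[]
for i in range(3):
    o=bot.get_obs(); c=viewer.calibration("wrist");im=viewer.camera("wrist");L.append((c,o))
    print(o["ee_pos"],o["tcp_rot"],c["T"][:3,3])
    cv2.imwrite(f"pics/w6_{i}.png",im)
import pickle;pickle.dump(L,open("w6.pkl","wb"))
cv2.imwrite("pics/w6b.png",np.clip(cv2.resize(im[150:350,220:460],None,fx=3.3,fy=3,interpolation=cv2.INTER_CUBIC)*1.6,0,255).astype('uint8'))
```

```text
[0.46996064 0.08577186 0.19128124] [ 1.79948022e+02 -1.85551352e-02  8.71441765e+01] [0.47366999 0.16910723 0.33334097]
[0.4700825  0.08603566 0.19111777] [ 1.79970678e+02 -1.20518433e-02  8.71750456e+01] [0.47379714 0.1693979  0.33317835]
[0.47010147 0.08622748 0.19101382] [ 1.79992288e+02 -7.06853441e-03  8.71993002e+01] [0.47383541 0.16959709 0.33304212]
```

View pics/w6b.png

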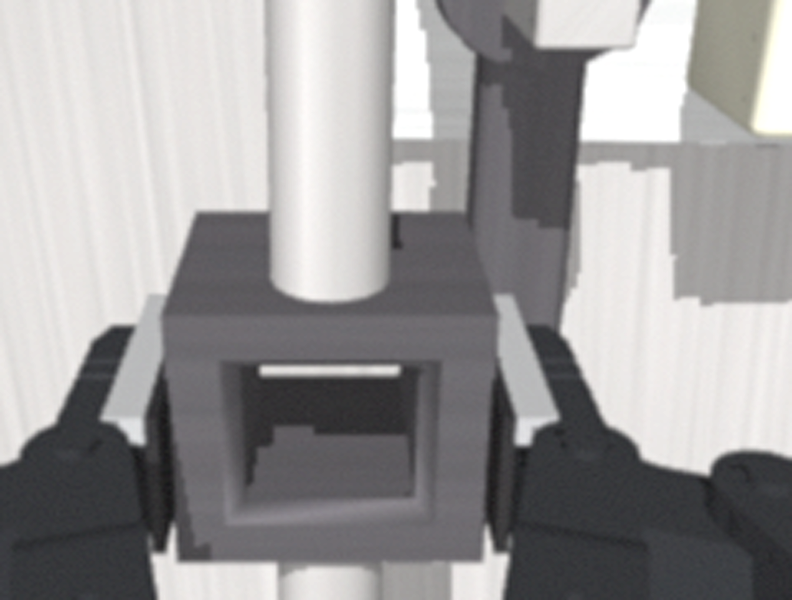

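Run:
```python
from h import *
im=cv2.imread("pics/w6_2.png")
cv2.imwrite("pics/w6z.png",np.clip(cv2.resize(im[110:175,340:430],None,fx=8,fy=8,interpolation=cv2.INTER_CUBIC)*1.6,0,255).astype('uint8'))
cv2.imwrite("pics/w6h.png",np.clip(cv2.resize(im[240:345,260:380],None,fx=5.6,fy=5.6,interpolation=cv2.INTER_CUBIC)*1.6,0,255).astype('uint8'))
```

```text
(no output)
```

View pics/w6z.png

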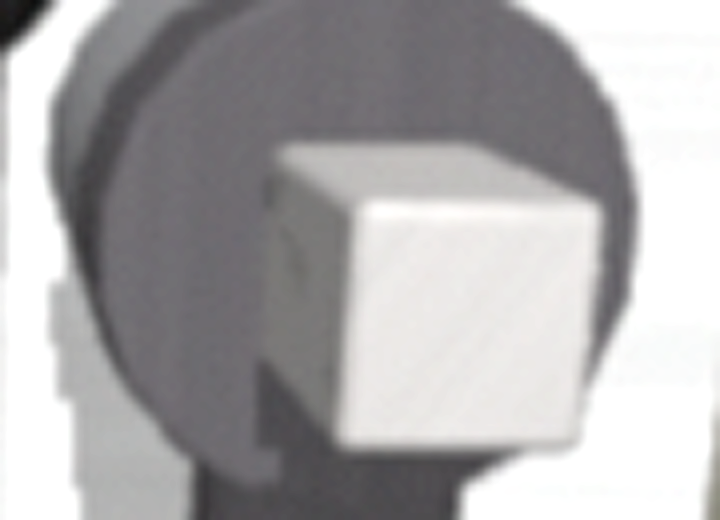

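View pics/w6h.png

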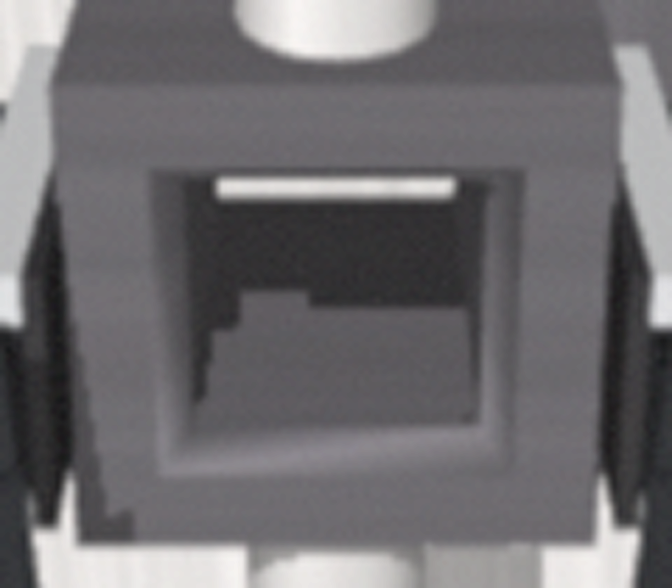

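Run:
```python
from h import *
import pickle
c,o=pickle.load(open("w6.pkl","rb"))[2]
p=np.array(o["ee_pos"]);R=Ro.from_euler("xyz",o["tcp_rot"],degrees=True)
f=lambda q:(340+q[0]/8-.44,110+q[1]/8-.44)
g=lambda q:(260+q[0]/5.6-.41,240+q[1]/5.6-.41)
A=[R.inv().apply(plane(c,f(q),.138)-p) for q in [(349,197),(602,197),(579,446),(333,448)]]
B=[R.inv().apply(plane(c,g(q),p[2]+.030)-p) for q in [(52,83),(621,80),(600,543),(78,545)]]
for X in (A,B):
    X=np.array(X);print(X.mean(0),[round(np.linalg.norm(X[i]-X[i-1]),4) for i in range(4)])
    for i,j in((3,0),(2,1)):
        d=X[i]-X[j];print(np.degrees(np.arctan2(d[1],-d[0])))
    for i,j in((0,1),(3,2)):
        d=X[j]-X[i];print(np.degrees(np.arctan2(d[0],d[1])))
d=np.mean(A,0)-np.mean(B,0);print("move tool",d, d/.06)
```

```text
[0.04749022 0.04871071 0.05302623] [np.float64(0.0198), np.float64(0.0195), np.float64(0.0196), np.float64(0.0196)]
0.25797635924596196
0.503959402453679
0.12389459523200005
0.6048943079178478
[-6.53275095e-04 -9.92809977e-05 -3.00000945e-02] [np.float64(0.0419), np.float64(0.0412), np.float64(0.042), np.float64(0.0419)]
-0.07939161593017856
0.8853692909517583
0.4845065014058662
0.43512431782235345
move tool [0.04814349 0.04880999 0.08302633] [0.80239157 0.81349986 1.38377213]
```

Call:
arm_command(
  motion=[
    [0.3,[0.4,0.41,0],[0,0,0]],
    [0.3,[0.4,0.41,0],[0,0,0]],
    [0.3,[0,0,0.35],[0,0,0]],
    [0.3,[0,0,0.3],[0,0,0]],
    [0.3,[0,0,0],[0,0,0]],
    [0.3,[0,0,0],[0,0,0]],
    [0.3,[0,0,0],[0,0,0]],
  ],
)

```text
time: 8.85
ee_pos: [0.5215, 0.1317, 0.1531]
tcp_rot: [179.9, -0.0, 87.2]
wrist_force: [-0.1, 0.0, -3.6]
opening: 0.0411
```

Run:
```python
from h import *
o=bot.get_obs(); print(o["ee_pos"],o["tcp_rot"],o["opening"],o["wrist_force"])
im=viewer.camera("wrist");cv2.imwrite("pics/w7.png",im)
a=cv2.resize(im[170:370,230:410],None,fx=3,fy=3,interpolation=cv2.INTER_CUBIC)
s=cv2.resize(viewer.camera("side")[130:210,270:350],None,fx=3,fy=3,interpolation=cv2.INTER_CUBIC)
k=np.zeros((600,800,3),'uint8');k[:,:540]=a;k[:240,550:790]=s
cv2.imwrite("pics/w7b.png",np.clip(k*1.6,0,255).astype('uint8'))
```

```text
[0.52150981 0.13169031 0.15311172] [ 1.79912474e+02 -2.43168389e-02  8.72061187e+01] 0.041145378314644966 [-0.12272631  0.00946303 -3.62367264]
```

View pics/w7b.png

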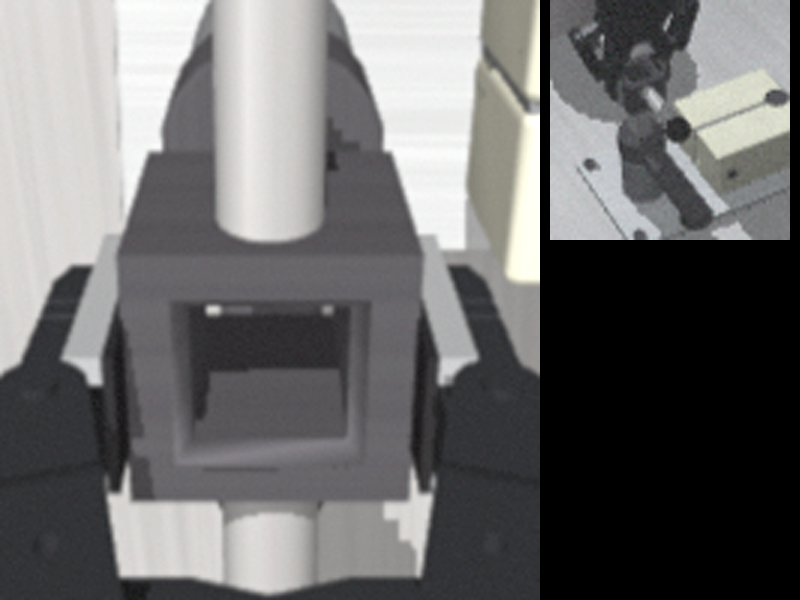

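Call:
arm_command(
  motion=[
    [0.3,[0,0,0.07],[0,0,0]],
    [0.3,[0,0,0.07],[0,0,0]],
    [0.3,[0,0,0.07],[0,0,0]],
    [0.3,[0,0,0.07],[0,0,0]],
    [0.3,[0,0,0.07],[0,0,0]],
    [0.3,[0,0,0],[0,0,0]],
  ],
)

```text
time: 9.7
ee_pos: [0.521, 0.1317, 0.1307]
tcp_rot: [-180.0, 0.0, 87.2]
wrist_force: [0.2, -1.1, -4.1]
opening: 0.0412
```

Call:
arm_command(
  motion=[
    [0.3,[0,0,0.08],[0,0,0]],
    [0.3,[0,0,0.08],[0,0,0]],
    [0.3,[0,0,0.08],[0,0,0]],
    [0.3,[0,0,0.08],[0,0,0]],
    [0.3,[0,0,0.06],[0,0,0]],
    [0.3,[0,0,0],[0,0,0]],
  ],
)

```text
time: 10.45
ee_pos: [0.521, 0.1317, 0.1079]
tcp_rot: [-180.0, 0.0, 87.2]
wrist_force: [-0.3, 0.1, -3.5]
opening: 0.0413
```

Call:
arm_command(
  motion=[
    [0.3,[0,0,0.03],[0,0,0]],
    [0.3,[0,0,0.03],[0,0,0]],
    [0.3,[0,0,0.015],[0,0,0]],
    [0.3,[0,0,0],[0,0,0]],
  ],
)

```text
time: 10.95
ee_pos: [0.5212, 0.1318, 0.104]
tcp_rot: [180.0, -0.0, 87.2]
wrist_force: [-0.9, -0.2, -1.6]
opening: 0.0412
```

Call:
arm_command(
  motion=[
    [0.3,[0,0,0.015],[0,0,0]],
    [0.3,[0,0,0],[0,0,0]],
  ],
)

```text
time: 11.2
ee_pos: [0.5212, 0.1318, 0.1039]
tcp_rot: [180.0, -0.0, 87.2]
wrist_force: [-4.5, -1.8, 6.0]
opening: 0.0414
```

Call:
arm_command(
  motion=[
    [1,[0,0,0],[0,0,0]],
    [1,[0,0,0],[0,0,0]],
    [1,[0,0,0],[0,0,0]],
    [1,[0,0,0],[0,0,0]],
    [1,[0,0,0],[0,0,0]],
    [1,[0,0,0],[0,0,0]],
    [1,[0,0,0],[0,0,0]],
  ],
)

```text
time: 12.08
ee_pos: [0.5212, 0.1318, 0.1029]
tcp_rot: [180.0, -0.0, 87.2]
wrist_force: [0.0, -0.3, 0.5]
opening: 0.0856
```

Run:
```python
from h import *
o=bot.get_obs(); print(o["ee_pos"],o["tcp_rot"],o["opening"],o["wrist_force"])
im=viewer.camera("wrist");cv2.imwrite("pics/w8.png",im)
a=cv2.resize(im[50:370,160:480],None,fx=1.7,fy=1.7,interpolation=cv2.INTER_CUBIC)
s=cv2.resize(viewer.camera("side")[130:210,270:350],None,fx=3,fy=3,interpolation=cv2.INTER_CUBIC)
k=np.zeros((600,800,3),'uint8');k[:544,:544]=a;k[:240,550:790]=s
cv2.imwrite("pics/w8b.png",np.clip(k*1.6,0,255).astype('uint8'))
```

```text
[0.52120564 0.13176036 0.10287711] [ 1.79998616e+02 -4.88316820e-05  8.72212554e+01] 0.08555316552125923 [ 0.02420422 -0.29859807  0.50375242]
```

View pics/w8b.png

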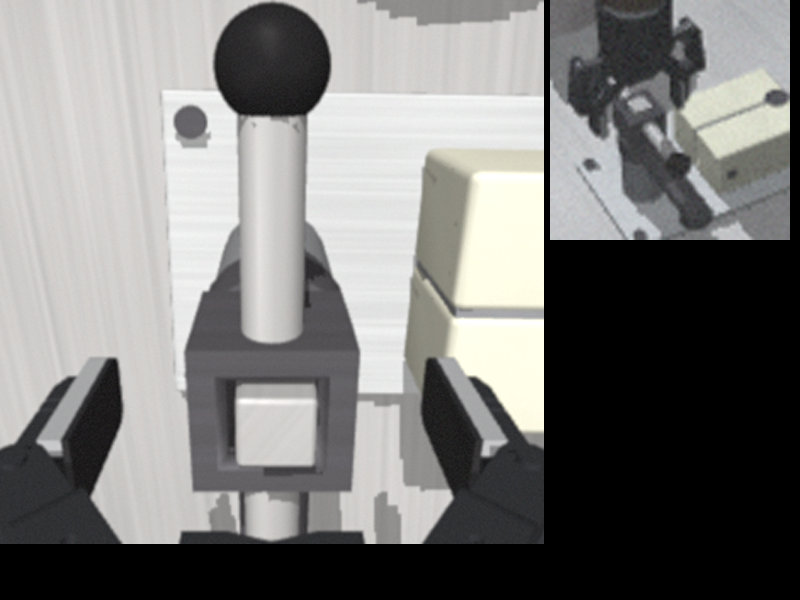

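Call:
arm_command(
  motion=[
    [1,[0.5,0,0],[0,0,0]],
    [1,[0.5,0,0],[0,0,0]],
    [0.4,[0,0,0],[0,0,0]],
    [0.4,[0,0,0],[0,0,0]],
    [0.4,[0,0,0],[0,0,0]],
    [0.4,[0,0,0],[0,0,0]],
    [0.4,[0,0,0],[0,0,0]],
  ],
)

```text
time: 13.05
ee_pos: [0.5242, 0.1913, 0.103]
tcp_rot: [180.0, -0.0, 87.2]
wrist_force: [-0.5, 0.5, -0.5]
opening: 0.0342
```

Run:
```python
from h import *
import pickle
o=bot.get_obs(); print(o["ee_pos"],o["tcp_rot"],o["opening"],o["wrist_force"])
im=viewer.camera("wrist");cv2.imwrite("pics/w9.png",im)
cv2.imwrite("pics/w9b.png",np.clip(im*1.5,0,255).astype('uint8'))
c=pickle.load(open("w1.pkl","rb"))
C=[plane(c,u,.01) for u in [(289,88),(491,100),(467,206),(287.5,197)]]
print(np.array(C))
for a,b in((0,1),(3,2)):
    d=C[b]-C[a];print(np.linalg.norm(d),np.degrees(np.arctan2(d[1],d[0])))
```

```text
[0.5241525  0.19133638 0.10296243] [ 1.79993200e+02 -1.07839511e-03  8.71922387e+01] 0.03417650789872203 [-0.54708841  0.45539949 -0.54980596]
[[0.47646453 0.20881545 0.01      ]
 [0.74080261 0.19367642 0.01      ]
 [0.73221125 0.04520966 0.01      ]
 [0.46931377 0.05930818 0.01      ]]
0.26477124660655843 -3.2778334113568843
0.26327523747093556 -3.0696858121920614
```

View pics/w9b.png

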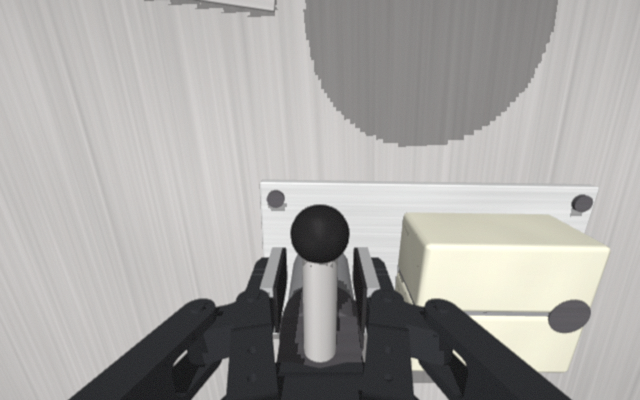

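Call:
arm_command(
  motion=[
    [0.4,[0,-0.08,0],[0,0,0]],
    [0.4,[0,-0.07,0],[0,0,0]],
    [0.4,[-0.015,-0.078,0],[0,0,-0.75]],
    [0.4,[-0.015,-0.078,0],[0,0,-0.75]],
    [0.4,[-0.015,-0.078,0],[0,0,-0.75]],
    [0.4,[-0.015,-0.078,0],[0,0,-0.75]],
    [0.4,[-0.015,-0.078,0],[0,0,-0.75]],
    [0.4,[-0.015,-0.078,0],[0,0,-0.75]],
    [0.4,[0,0,0],[0,0,0]],
  ],
)

```text
time: 14.22
ee_pos: [0.4885, 0.1827, 0.1031]
tcp_rot: [179.9, 0.0, 114.2]
wrist_force: [3.4, 0.5, -0.3]
opening: 0.034
```

Run:
```python
from h import *
o=bot.get_obs(); print(o["ee_pos"],o["tcp_rot"],o["opening"],o["wrist_force"])
p=np.array(o["ee_pos"])-[.5212,.1318,0];R=Ro.from_euler("xyz",o["tcp_rot"],degrees=True);print(R.inv().apply(p))
im=viewer.camera("wrist");cv2.imwrite("pics/w10b.png",np.clip(im*1.5,0,255).astype('uint8'))
t=viewer.camera("top");cv2.imwrite("pics/t10.png",np.clip(cv2.resize(t[130:230,240:360],None,fx=5,fy=5)*1.3,0,255).astype('uint8'))
```

```text
[0.48853086 0.18274577 0.1030718 ] [1.79935260e+02 1.79220029e-02 1.14201600e+02] 0.03402637644842728 [ 3.41956311  0.48925338 -0.30608771]
[ 0.0598285  -0.00879618 -0.10310053]
```

View pics/w10b.png

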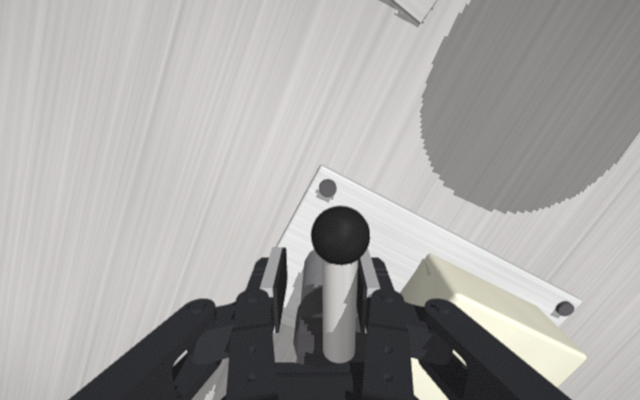

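View pics/t10.png

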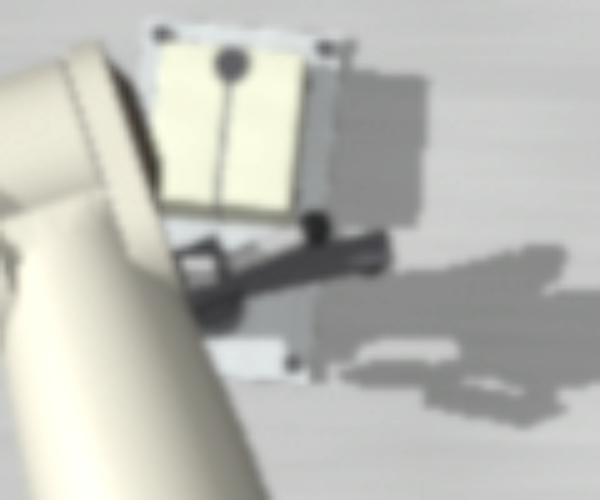

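The bar is turning with the handle, and the other ball leads it by the square's play. I continue along the arc.

Call:
arm_command(
  motion=[
    [0.4,[-0.015,-0.078,0],[0,0,-0.75]],
    [0.4,[-0.015,-0.078,0],[0,0,-0.75]],
    [0.4,[-0.015,-0.078,0],[0,0,-0.75]],
    [0.4,[-0.015,-0.078,0],[0,0,-0.75]],
    [0.4,[-0.015,-0.078,0],[0,0,-0.75]],
    [0.4,[-0.015,-0.078,0],[0,0,-0.75]],
    [0.4,[-0.015,-0.078,0],[0,0,-0.75]],
    [0.4,[-0.015,-0.078,0],[0,0,-0.75]],
    [0.4,[-0.015,-0.078,0],[0,0,-0.75]],
    [0.4,[-0.015,-0.078,0],[0,0,-0.75]],
    [0.4,[-0.015,-0.078,0],[0,0,-0.75]],
    [0.4,[0,0,0],[0,0,0]],
  ],
)

```text
time: 15.82
ee_pos: [0.4613, 0.1401, 0.1031]
tcp_rot: [180.0, 0.0, 163.6]
wrist_force: [2.3, 1.2, 0.2]
opening: 0.0341
```

Run:
```python
from h import *
o=bot.get_obs(); print(o["q"])
p=np.array(o["ee_pos"])-[.5212,.1318,0];R=Ro.from_euler("xyz",o["tcp_rot"],degrees=True);print(R.inv().apply(p))
t=viewer.camera("top");s=viewer.camera("side")
k=np.hstack([cv2.resize(t[120:220,240:340],None,fx=4,fy=4),cv2.resize(s[125:225,260:360],None,fx=4,fy=4)])
cv2.imwrite("pics/t11.png",np.clip(k*1.4,0,255).astype('uint8'))
```

```text
[ 1.68732116e+01 -4.93956633e+00 -1.40077559e+01  8.08963454e+01
  3.05192079e-02  3.32373277e+01]
[ 0.05978226 -0.00885396 -0.1031412 ]
```

View pics/t11.png

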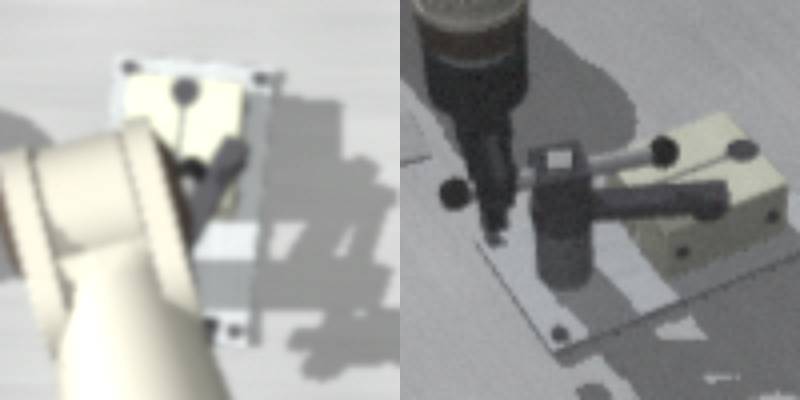

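Call:
arm_command(
  motion=[
    [0.4,[-0.015,-0.078,0],[0,0,-0.75]],
    [0.4,[-0.015,-0.078,0],[0,0,-0.75]],
    [0.4,[-0.015,-0.078,0],[0,0,-0.75]],
    [0.4,[-0.01,-0.052,0],[0,0,-0.5]],
    [0.4,[-0.005,-0.026,0],[0,0,-0.25]],
    [0.4,[-0.005,-0.026,0],[0,0,-0.25]],
    [0.4,[0,0,0],[0,0,0]],
  ],
)

```text
time: 16.8
ee_pos: [0.462, 0.1194, 0.103]
tcp_rot: [180.0, -0.0, -176.8]
wrist_force: [0.6, 3.2, 1.3]
opening: 0.0342
```

Call:
arm_command(
  motion=[
    [0.4,[-0.005,-0.026,0],[0,0,-0.25]],
    [0.4,[-0.003,-0.017,0],[0,0,-0.17]],
    [0.4,[0,0,0],[0,0,0]],
  ],
)

```text
time: 17.18
ee_pos: [0.4626, 0.1167, 0.1029]
tcp_rot: [-180.0, -0.0, -174.3]
wrist_force: [0.5, 4.2, 3.0]
opening: 0.0346
```

Run:
```python
from h import *
o=bot.get_obs(); print(o["wrist_force"])
t=viewer.camera("top");s=viewer.camera("side")
k=np.hstack([cv2.resize(t[120:220,240:340],None,fx=4,fy=4),cv2.resize(s[125:225,260:360],None,fx=4,fy=4)])
cv2.imwrite("pics/t12.png",np.clip(k*1.4,0,255).astype('uint8'))
```

```text
[0.46527866 4.20645926 2.98600626]
```

View pics/t12.png

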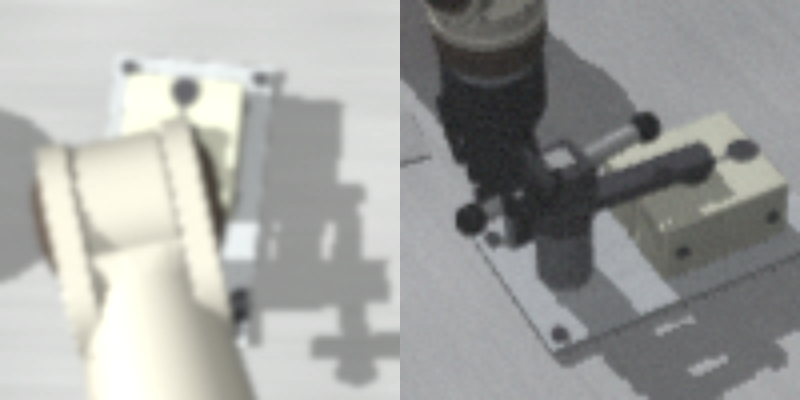

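Run:
```python
from h import *
S=viewer.calibration("side")
for a in (-20,-15,-12,-9,-6,-3.2):
    for r in (.135,):
        u=proj(S,[.5212+r*np.cos(np.radians(a)),.1318+r*np.sin(np.radians(a)),.092]);print(a,u,(u-[260,125])*4+[400,0])
```

```text
-20 [340.63449945 167.87841303] [722.53799779 171.5136521 ]
-15 [339.59205144 165.49079585] [718.36820576 161.96318339]
-12 [338.82880472 164.10050621] [715.31521889 156.40202486]
-9 [337.96574405 162.74598189] [711.86297622 150.98392757]
-6 [337.00597518 161.43036733] [708.02390073 145.72146933]
-3.2 [336.02583203 160.24020886] [704.10332811 140.96083545]
```

Run:
```python
from h import *
S=viewer.calibration("side")
s=viewer.camera("side");cv2.imwrite("pics/s12.png",np.clip(cv2.resize(s[145:205,280:350],None,fx=10,fy=10,interpolation=cv2.INTER_CUBIC)*1.6,0,255).astype('uint8'))
for a in (-15,-10,-5,0,5,10): print(a,(proj(S,[.5212+.085*np.cos(np.radians(a)),.1318+.085*np.sin(np.radians(a)),.122])-[280,145])*10, (proj(S,[.5212+.135*np.cos(np.radians(a)),.1318+.135*np.sin(np.radians(a)),.092])-[280,145])*10)
print((proj(S,[.5212,.1318,.138])-[280,145])*10)
```

```text
-15 [450.75241787 168.80164503] [595.9205144  204.90795848]
-10 [442.67325189 154.11781603] [582.64333451 181.93318888]
-5 [432.79399295 140.05654878] [566.65124066 160.00997562]
0 [421.20301331 126.71362727] [548.0960586  139.27690279]
5 [407.99874685 114.17813259] [527.1418067  119.86081425]
10 [393.28868995 102.53214227] [503.96297899 101.87677424]
[193.32539788 187.45554129]
```

View pics/s12.png

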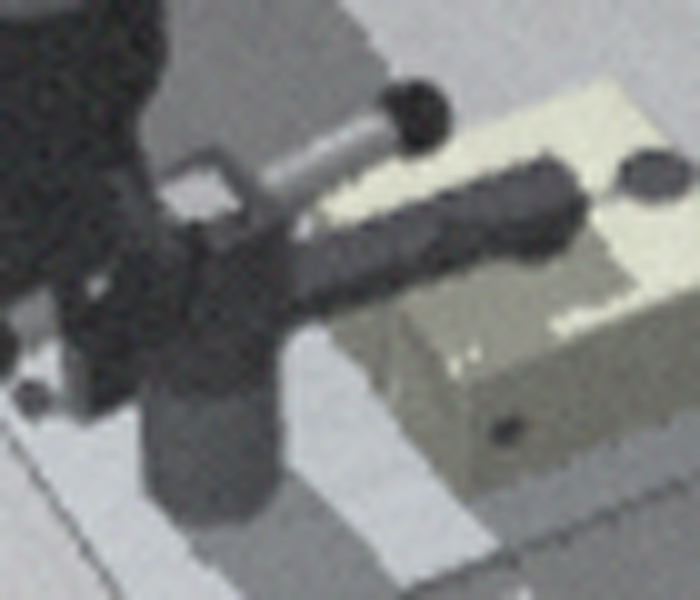

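The bar is at about -6° against a stop at about -3°. I push on gently.

Call:
arm_command(
  motion=[
    [0.4,[-0.005,-0.026,0],[0,0,-0.25]],
    [0.4,[0,0,0],[0,0,0]],
  ],
)

```text
time: 17.58
ee_pos: [0.463, 0.1151, 0.1028]
tcp_rot: [-180.0, -0.0, -172.7]
wrist_force: [-1.8, 2.9, 2.1]
opening: 0.0341
```

Call:
arm_command(
  motion=[
    [0.4,[-0.005,-0.026,0],[0,0,-0.25]],
    [0.4,[0,0,0],[0,0,0]],
  ],
)

```text
time: 17.82
ee_pos: [0.4635, 0.1142, 0.1028]
tcp_rot: [179.9, -0.0, -171.2]
wrist_force: [-1.0, 7.8, 2.2]
opening: 0.0338
```

Call:
arm_command(
  motion=[
    [0.4,[0,-0.02,0],[0,0,0]],
    [0.4,[0,0,0],[0,0,0]],
  ],
)

```text
time: 18.08
ee_pos: [0.4635, 0.1137, 0.1028]
tcp_rot: [179.8, -0.0, -171.2]
wrist_force: [-1.6, 11.9, 2.1]
opening: 0.0344
```

Call:
arm_command(
  motion=[
    [0.4,[0,0.1,0],[0,0,0]],
    [0.6,[0,0.08,0],[0,0,0]],
    [0.8,[0,0,0],[0,0,0]],
    [0.8,[0,0,0],[0,0,0]],
    [0.8,[0,0,0],[0,0,0]],
    [0.8,[0,0,-0.3],[0,0,0]],
    [0.8,[0,0,-0.6],[0,0,0]],
    [0.8,[0,0,-0.8],[0,0,0]],
    [0.8,[0.6,0,-0.8],[0,0,0]],
    [0.8,[0.5,0,-0.2],[0,0,0]],
    [0.8,[0,0,0],[0,0,0]],
  ],
)

```text
time: 19.45
ee_pos: [0.3964, 0.1131, 0.2679]
tcp_rot: [180.0, 0.3, -171.2]
wrist_force: [0.8, -0.1, -0.2]
opening: 0.0686
```

Run:
```python
from h import *
o=bot.get_obs(); print(o["ee_pos"],o["wrist_force"])
import pickle
im=viewer.camera("wrist");pickle.dump((viewer.calibration("wrist"),o),open("w13.pkl","wb"));cv2.imwrite("pics/w13.png",im);cv2.imwrite("pics/w13b.png",np.clip(im*1.5,0,255).astype('uint8'))
s=viewer.camera("side");t=viewer.camera("top");cv2.imwrite("pics/s13f.png",s);cv2.imwrite("pics/t13f.png",t)
k=np.hstack([cv2.resize(t[120:220,240:340],None,fx=4,fy=4),cv2.resize(s[145:205,280:340],None,fx=400/60,fy=400/60)])
cv2.imwrite("pics/s13.png",np.clip(k*1.6,0,255).astype('uint8'))
```

```text
[0.39638424 0.11308133 0.26792401] [ 0.7677572  -0.10049345 -0.24940925]
```

View pics/w13b.png

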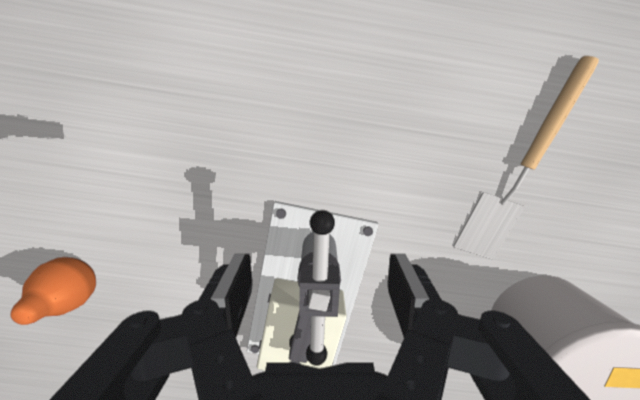

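View pics/s13.png

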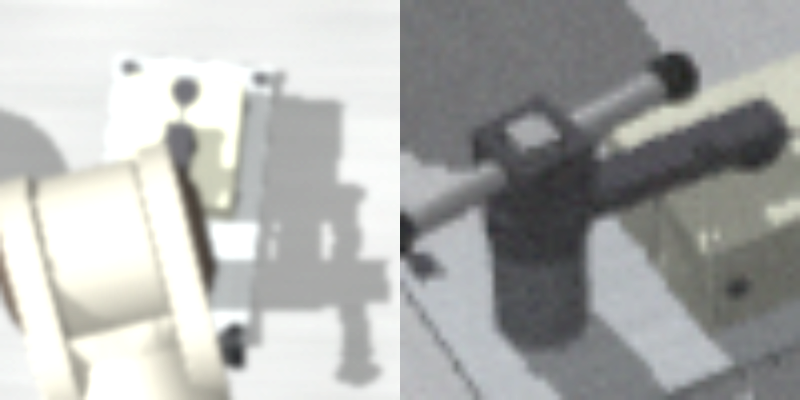

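Call:
arm_command(
  motion=[
    [0.8,[-0.3,0,-0.5],[0,0,0]],
    [0.8,[-0.6,0,-0.2],[0,0,0]],
    [0.8,[-0.6,0,0],[0,0,0]],
    [0.8,[-0.6,0,0],[0,0,0]],
    [0.8,[-0.6,0,0],[0,0,0]],
    [0.8,[-0.5,0,0],[0,0,0]],
    [0.8,[-0.3,0,0],[0,0,0]],
    [0.8,[0,0,0],[0,0,0]],
    [0.8,[0,0,0],[0,0,0]],
  ],
)

```text
time: 20.72
ee_pos: [0.6042, 0.145, 0.3062]
tcp_rot: [-180.0, -0.1, -171.3]
wrist_force: [-0.6, -0.3, -0.4]
opening: 0.0681
```

Run:
```python
from h import *
o=bot.get_obs(); print(o["ee_pos"],o["wrist_force"])
import pickle
im=viewer.camera("wrist");pickle.dump((viewer.calibration("wrist"),o),open("w14.pkl","wb"));cv2.imwrite("pics/w14.png",im);cv2.imwrite("pics/w14b.png",np.clip(cv2.resize(im[20:320,200:500],None,fx=2,fy=2,interpolation=cv2.INTER_CUBIC)*1.5,0,255).astype('uint8'))
```

```text
[0.60424795 0.14500674 0.30620766] [-0.63223629 -0.28609126 -0.3863884 ]
```

View pics/w14b.png

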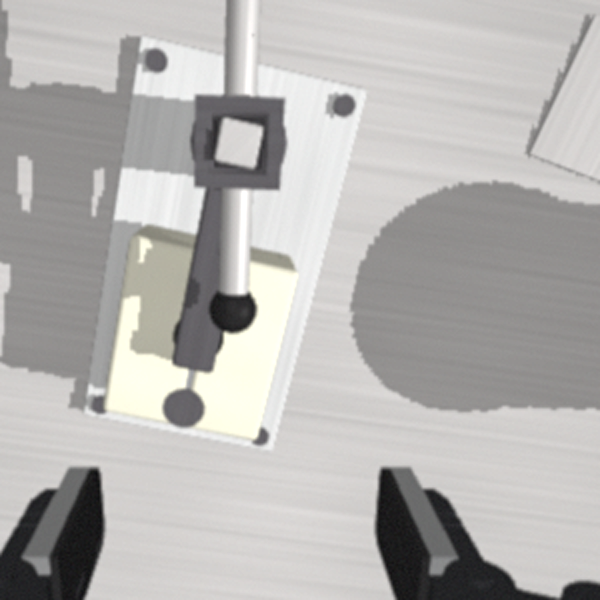

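Run:
```python
from h import *
import pickle
c,o=pickle.load(open("w14.pkl","rb"))
f=lambda q:(200+q[0]/2-.25,20+q[1]/2-.25)
def ang(a,b,z):
    d=plane(c,f(b),z)-plane(c,f(a),z);return np.degrees(np.arctan2(d[1],d[0])),np.linalg.norm(d)
print("bar L",ang((206,190),(173,363),.092))
st=np.mean([plane(c,f(q),.138) for q in [(220,116),(266,123),(257,169),(214,160)]],0);print("stem",st)
tip=plane(c,f((193,367)),.092);d=tip-st;print("tip",tip,np.degrees(np.arctan2(d[1],d[0])),np.hypot(*d[:2]))
print("plate",ang((140,38),(88,408),.01),ang((365,92),(272,448),.01))
print("mould seam end knob", plane(c,f((183,408)),.075))
hub=np.mean([plane(c,f(q),.134) for q in [(195,96),(284,97),(280,188),(191,187)]],0);print("hub",hub)
```

```text
bar L (np.float64(-3.2446822219388465), np.float64(0.10412549831163583))
stem [0.52096605 0.13094181 0.138     ]
tip [0.65332639 0.12303632 0.092     ] -3.4180466517077916 0.13259621389454732
plate (np.float64(-2.9109998140533704), np.float64(0.2604683879231503)) (np.float64(-3.4038216204341993), np.float64(0.26364463431923546))
mould seam end knob [0.6889348  0.11991299 0.075     ]
hub [0.52145195 0.13015289 0.134     ]
```

Run:
```python
from workcell import bot
print(bot.job_done())
```

```text
the job is handed in; nothing more can be done
None
```

I gripped the cross handle at its hub and fitted it onto the square stem until the collar pushed back (about 6 N at the wrist, hub fully down). I then released it. With the fingers around one arm, about 60 mm from the spindle axis, I pushed it anticlockwise until the clamp bar hit its stop. There the force rose to about 12 N and the motion ceased. I backed off, moved clear and handed the job in at about 21 s; it reported no verdict.

Last checks from the wrist camera:
- **Clamp bar:** it points at -3.3°, against -2.9° to -3.4° for the clamp base edges. That puts the spindle at about 1.57 rad, at its stop.
- **Handle:** the hub centre is within about 1 mm of the stem axis, and the stem stands out of the top of the hub. I judged the seating height from this and from the collar contact; I did not measure it separately after the swing.
- **Other items:** I pushed nothing near the gourds, tub and scraper, and those in view looked undisturbed; I did not measure their positions again.

Just before the last push, a first rough reading of the side view put the bar at about -12°. A closer look put it at about -6°, and the final wrist view settled it.

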